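Gauge two camera-port sleeves and sort them

ROBOT

A 7-joint arm with a two-finger parallel gripper is mounted at the origin on the work surface. World frame = base frame: x ahead of the robot, y to its left, z up, the work surface at z = 0. Lengths are in m, angles in rad, forces in N, time in s.
With the tool pointing down it reaches from about 0.425 to 0.925 m from the base axis. Payload 6.8 kg.
Tool frame: the origin (TCP) lies at the very end of the fingers, on their centre line; the grasp point (between the pads) lies 19 mm behind it (r.tcp_to_grasp is the distance from the TCP to the grasp point, in m); z points along the fingers, y is the line along which they close (so a half turn about z gives the same grasp; the last joint's range is limited). The gripper opens to 85 mm and grips with 20 to 120 N. Pads are 22 mm wide; open, the fingers measure 114 mm over their backs; the gripper's body (76 mm by 85 mm) begins 54 mm behind the grasp point. The pads swing forward as they close: fully open they stand 13 mm farther back than shut.
Start: joints at [1.033, 0.477, 0.022, 1.555, -0.011, 1.109, -0.083], TCP at [0.281, -0.614, 0.231] pointing down, gripper open.
Joint ranges: [-2.96, 2.96], [-0.34, 2.1], [-1.41, 1.46], [0.24, 2.44], [-1.37, 4.51], [0.17, 1.92], [-2.96, 2.96]. Speed limits (rad/s): [2.39, 2.39, 3.14, 3.14, 3.14, 3.14, 3.14].

INTERFACE

Orientations are given as a rotation vector (axis times angle).
In Python, from bench import r gives the robot as it stands.
- The arm moves only by the tool step_arm, never from a script. Its argument "moves" is a list of rows, each a list of 7 numbers: the shift along the tool's x, y, z in mm, then the turn, a rotation vector about the tool's x, y, z in rad, then the finger opening in mm, from 0 to 85.4. A call has 1 to 8 rows; each row is the pose to reach, as a shift and turn from the pose commanded when the call began, along the tool's axes at that moment; what a row does not reach only later rows make up. A row lasts 1/10 s, in which the tool goes at most 50 mm and 8.59 degrees, less where a joint would pass 70% of its speed; a pose out of reach is approached as far as the arm can. A call with a gripper value outside its range is refused whole. The fingers move at their own pace and stop on an object; "grip_force" is the grip in N (left out, the last holds). Time passes only in rows, so rows that repeat a pose let the fingers close. It gives the time, the measured TCP pose, the force, the opening and the grip force at its end, in the units of the state.
- r.get_obs(): the state, without advancing time (a new reading comes with each control period).
- r.grab_frame(name): name is "scene" or "top"; returns a dict with "image" (384x512x3 uint8, red, green, blue), "depth" (384x512 float32, m along the optical axis (not along the pixel's ray), 0 where there is no reading), "mtx" (3x3 intrinsics, pixels), "rvec" (rotation vector, rad) and "tvec" (3), from world to camera coordinates, as OpenCV has them. Camera axes: x right, y down, z forward; pixel columns grow to the right and rows downward; lengths in m; the calibration is good to about 2 mm. A picture is of the moment at which its call begins.
- r.hand_in(): hands the job in; it is judged then, once.
The state is a dict: "clock": time; "joints": joint angles; "qvel": joint speeds; "tau": joint torques, N m; "tcp_pos": TCP position; "orientation": TCP orientation; "contact_force": force on the tool from outside, world axes, zero at the start; "moment": the same for the moment, N m; "grip_width": finger opening in m; "gripper_force": force on a finger pad.
Only numpy, scipy, OpenCV 4.12 (cv2) and the standard library are available. Lean on these libraries where they do the work, as an engineer would, in place of code of your own. Each camera call takes 0.05 s, during which the arm holds its last target. There are 200 camera calls.

TASK

Try the two aluminium sleeves on the plug gauge one after the other: lower each, upright, onto the plug until it stops, without forcing it, and sort it by the result before you try the other. A sleeve that slides fully home to the gauge's foot goes upright into the empty cell of the divided crate; one that stops on the shoulder below the thin nose goes upright flat on the floor of the reject tray, beside the ring. Set the sleeves down rather than drop them, and leave everything else where it stands.

Things in the scene. Friction and masses are not known exactly. Their poses are not given: they have to be found in the camera images.
- sleeve_a: plain aluminium tube, 56 mm outside, 90 mm tall, upright, open right through. Origin: centre of the underside, z up. A clamp screw (12 mm head) sticks out along its own +x, 62 mm up, to 42 mm from the axis. 0.15 to 0.31 kg. One sleeve has a 46 mm bore (passes the gauge), the other 37 mm (does not): the gauge tells which
- sleeve_b: plain aluminium tube, 56 mm outside, 90 mm tall, upright, open right through. Origin: centre of the underside, z up. A clamp screw (12 mm head) sticks out along its own +x, 62 mm up, to 42 mm from the axis. 0.15 to 0.31 kg. One sleeve has a 46 mm bore (passes the gauge), the other 37 mm (does not): the gauge tells which (second sleeve)
- gauge: fixed steel plug gauge: square foot 110 x 110 x 15 mm (origin: centre of its underside) carrying an upright round plug 42 mm in diameter from 15 to 75 mm height, topped by a thinner nose 32 mm in diameter up to 103 mm (its tip tapered)
- gauge_seat (a point): point on the plug's axis at the top of the foot (15 mm up): underside of a sleeve that passes and is fully home; z up
- gauge_shoulder (a point): point on the plug's axis at the shoulder under the nose (75 mm up): a sleeve too small in the bore goes over the nose and comes to rest with its underside here; z up
- crate: fixed grey plastic crate, 156 x 156 mm, 45 mm high, 6 mm walls and floor, divided by a cross into four cells 69 mm square. Origin: centre of the underside. It may be turned any way and stand on the left or the right
- crate_free (a point): centre of the floor of the crate's one empty cell (37.5 mm from the crate's centre along both its axes, 6 mm up); axes are the crate's, the two walls to the neighbouring jars lie towards its -x and -y
- tray: fixed low steel reject tray, 190 (own x) x 120 (own y) mm, 30 mm high, 5 mm walls and floor. Origin: centre of the underside. The rejected flange ring stands at its +x end, the -x end is free. On the other side of the table from the crate
- flange: dark steel ring, 68 mm outside diameter, 30 mm high, lying in the +x end of the tray; origin at the centre of its underside. Bystander
- jar1: glass jar, 50 mm diameter, 85 mm tall, upright in a crate cell; origin at the centre of its underside. Bystander
- jar2: glass jar, 50 mm diameter, 85 mm tall, upright in a crate cell; origin at the centre of its underside. Bystander
- jar3: white plastic jar, 50 mm diameter, 85 mm tall, upright in a crate cell; origin at the centre of its underside. Bystander
- objective: brass microscope objective standing between the sleeves, 32 mm diameter, 75 mm tall; origin at the centre of its underside. Bystander
- amber: amber glass bottle, 48 mm diameter, 95 mm tall; origin at the centre of its underside. Bystander
- washbottle: white plastic bottle beyond the gauge, 60 mm diameter, 110 mm tall; origin at the centre of its underside. Bystander
- samplebox: closed white sample box, 70 (own x) x 50 x 23 mm; origin at the centre of its underside. Bystander
- screwdriver: screwdriver, 170 mm long, lying along its own x. Bystander
- tweezers: steel tweezers, about 150 mm long, 8 mm high, lying along their own x. Bystander
Not all that is in view belongs to the job. Several things have the shape of the gauge; the one meant has the colours described above.

How it is judged:
On the way, in this order (a step that is already met when the one before it is completed fails the run):
1. one of the sleeves has been tried on the gauge: home on the foot if it passes, resting on the shoulder if not (((horizontal distance between sleeve_a and gauge_seat below 0.006 m and z of sleeve_a in the frame of gauge_seat below 0.004 m and angle between sleeve_a's own z axis and vertical below 0.07 rad) or (horizontal distance between sleeve_b and gauge_shoulder below 0.006 m and z of sleeve_b in the frame of gauge_shoulder between -0.005 and 0.005 m and angle between sleeve_b's own z axis and vertical below 0.07 rad))), for 0.2 s.
2. a sleeve has been sorted and released: the passing one in the empty crate cell, or the other in the reject tray (((horizontal distance between sleeve_a and crate_free below 0.016 m and z of sleeve_a in the frame of crate_free below 0.005 m and angle between sleeve_a's own z axis and vertical below 0.08 rad and (contact force between sleeve_a and the fingers below 0.1 N and linear speed of sleeve_a below 0.02 m/s)) or (x of sleeve_b in the frame of tray between -0.068 and 0.068 m and y of sleeve_b in the frame of tray between -0.034 and 0.034 m and z of sleeve_b in the frame of tray below 0.01 m and angle between sleeve_b's own z axis and vertical below 0.08 rad and (contact force between sleeve_b and the fingers below 0.1 N and linear speed of sleeve_b below 0.02 m/s)))), for 0.2 s.
3. with that sleeve put away, the other has been tried on the gauge ((((horizontal distance between sleeve_a and crate_free below 0.016 m and z of sleeve_a in the frame of crate_free below 0.005 m and angle between sleeve_a's own z axis and vertical below 0.08 rad and (contact force between sleeve_a and the fingers below 0.1 N and linear speed of sleeve_a below 0.02 m/s)) and (horizontal distance between sleeve_b and gauge_shoulder below 0.006 m and z of sleeve_b in the frame of gauge_shoulder between -0.005 and 0.005 m and angle between sleeve_b's own z axis and vertical below 0.07 rad)) or ((x of sleeve_b in the frame of tray between -0.068 and 0.068 m and y of sleeve_b in the frame of tray between -0.034 and 0.034 m and z of sleeve_b in the frame of tray below 0.01 m and angle between sleeve_b's own z axis and vertical below 0.08 rad and (contact force between sleeve_b and the fingers below 0.1 N and linear speed of sleeve_b below 0.02 m/s)) and (horizontal distance between sleeve_a and gauge_seat below 0.006 m and z of sleeve_a in the frame of gauge_seat below 0.004 m and angle between sleeve_a's own z axis and vertical below 0.07 rad)))), for 0.2 s.
At the end, for the whole second after the job is handed in: The passing sleeve stands in the empty crate cell (within 16 mm of its centre) and the other in the reject tray (within 68 mm lengthwise and 34 mm across of its centre), both released, at rest, upright within 0.08 rad, underside within 5 mm of the floor there (horizontal distance between sleeve_a and crate_free below 0.016 m and z of sleeve_a in the frame of crate_free below 0.005 m and angle between each of sleeve_a, sleeve_b's own z axis and vertical below 0.08 rad and contact force between each of sleeve_a, sleeve_b and the fingers below 0.1 N and linear speed of each of sleeve_a, sleeve_b below 0.02 m/s and x of sleeve_b in the frame of tray between -0.068 and 0.068 m and y of sleeve_b in the frame of tray between -0.034 and 0.034 m and z of sleeve_b in the frame of tray below 0.01 m); the robot touches nothing.
It fails at once if anything other than the two sleeves is pushed more than 30 mm or knocked over (distance of any of objective, amber, washbottle, jar1, jar2, jar3, flange, samplebox, screwdriver, tweezers from where it was at the start of the episode above 0.03 m or angle between any of objective, amber, washbottle, jar1, jar2, jar3, flange's own z axis and vertical above 0.6 rad).
It fails at once if a sleeve is forced onto the gauge (over 45 N) (contact force between any of sleeve_a, sleeve_b and gauge above 45 N).
It fails at once if a sleeve is dropped or thrown (moves faster than 0.6 m/s while not held) ((linear speed of sleeve_a above 0.6 m/s and contact force between sleeve_a and the fingers below 0.1 N) or (linear speed of sleeve_b above 0.6 m/s and contact force between sleeve_b and the fingers below 0.1 N)).
It also fails if it takes over 72 s, if anything falls off the work surface, if the arm or the gripper's body presses on something with over 40 N, if the wrist force passes 120 N, or if a joint passes its speed limit or range.

## Working session

There is one attempt and no reset: what is moved stays moved. The work goes in short steps, Python scripts to look and compute and a tool call to move; the robot and the scene stay as the last step left them, time stands still between calls to the robot, and variables do not carry over. Pictures are saved under pics/ and viewed, at most 10 in all, crops included, and the job is handed in when it is done.

Besides the shell and the picture viewer there is one more tool, called after ">>>" as name([rows], argument=value, ...), one row to a line, values as JSON. step_arm: Moves the arm, as the interface text tells. Its arguments: {"type":"object","properties":{"moves":{"type":"array","items":{"type":"array","items":{"type":"number"}}},"grip_force":{"type":"number"}},"required":["moves"]}

```bash
mkdir -p pics; cat > h.py <<'E'
import numpy as np,cv2
from bench import r
def grab(n):
    f=r.grab_frame(n); np.savez('%s.npz'%n,**f); return f
def load(n): return dict(np.load('%s.npz'%n))
def world(f):
    h,w=f['depth'].shape; u,v=np.meshgrid(np.arange(w),np.arange(h)); K=f['mtx']; d=f['depth']
    c=np.stack([(u-K[0,2])/K[0,0]*d,(v-K[1,2])/K[1,1]*d,d],-1)
    R=cv2.Rodrigues(f['rvec'])[0]
    return (c-f['tvec'].reshape(3))@R
def ray(f,u,v,z):
    K=f['mtx'];R=cv2.Rodrigues(f['rvec'])[0]
    d=R.T@np.array([(u-K[0,2])/K[0,0],(v-K[1,2])/K[1,1],1]); o=-R.T@f['tvec'].reshape(3)
    return o+d*(z-o[2])/d[2]
E
python3 - <<'E'
from h import *
for n in('scene','top'):
    f=grab(n); cv2.imwrite('pics/%s0.png'%n,cv2.resize(f['image'][:,:,::-1],(800,600),interpolation=cv2.INTER_CUBIC))
    R=cv2.Rodrigues(f['rvec'])[0]; print(n,-R.T@f['tvec'].reshape(3),f['mtx'].tolist(),(f['depth']>0).mean())
print(r.get_obs())
E
```

```text
scene [ 1.10433335 -0.23395398  0.9180059 ] [[405.0402447108318, 0.0, 256.74927367037924], [0.0, 405.0402447108318, 190.21475120991644], [0.0, 0.0, 1.0]] 0.9959309895833334
top [0.36388687 0.00926943 1.26930508] [[432.01611455624567, 0.0, 254.87311278132546], [0.0, 432.01611455624567, 192.99680400065967], [0.0, 0.0, 1.0]] 0.9957987467447916
{'clock': 0.1, 'joints': array([ 1.03293562,  0.47772641,  0.02239272,  1.55632366, -0.01149889,
        1.10927013, -0.08313504]), 'qvel': array([-0.00048917, -0.0021174 , -0.00023368, -0.00478594,  0.00039993,
        0.00099572, -0.00066639]), 'tau': array([ 4.53573288e-03, -5.97767937e+01,  1.61411963e+00, -2.81953794e+01,
        1.28658861e-02,  5.04783180e-03, -7.19587138e-05]), 'tcp_pos': array([ 0.28099215, -0.61317332,  0.23043009]), 'orientation': array([-3.06787050e+00, -6.69467992e-01,  7.47540759e-04]), 'contact_force': array([-0.04466076, -0.10121955, -0.00302283]), 'moment': array([ 0.0654344 , -0.00950651, -0.00935313]), 'gripper_force': 0.0, 'grip_width': 0.08572680040306623}
```

View pics/scene0.png

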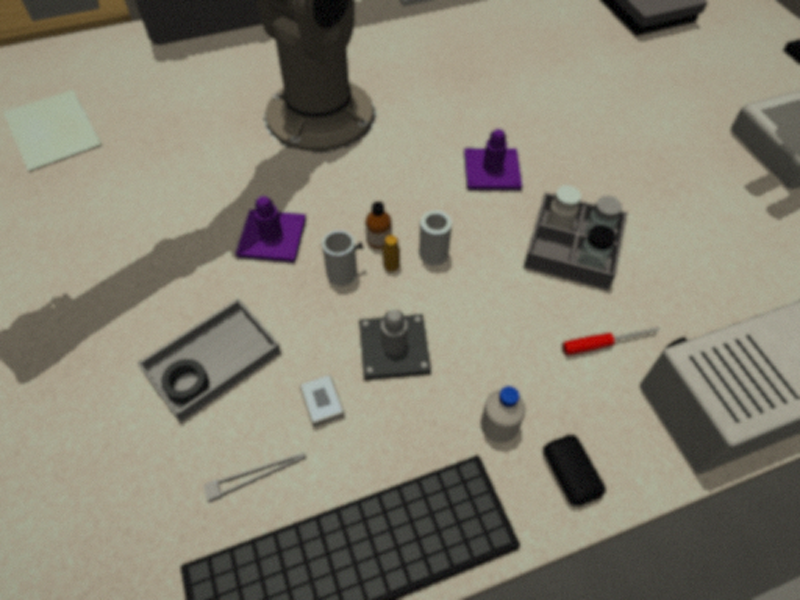

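View pics/top0.png

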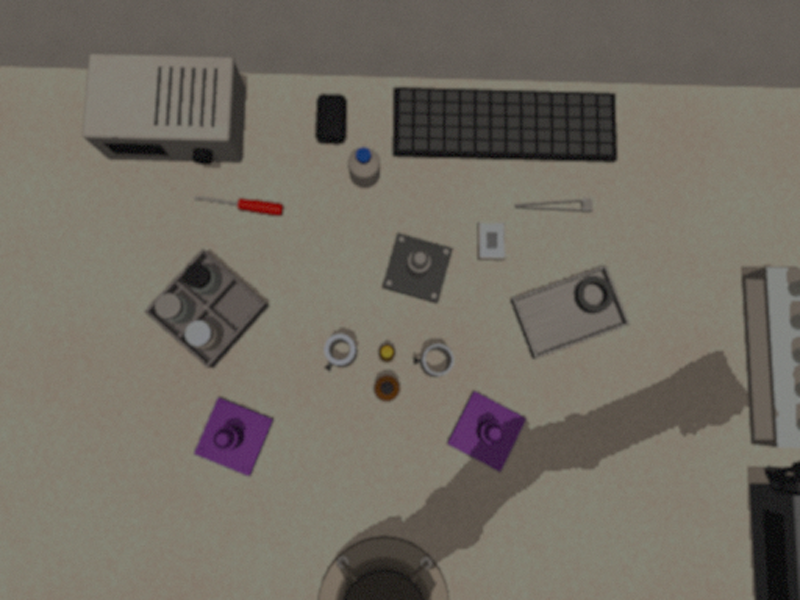

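The top picture shows the steel gauge at (418,262) of 800x600, with purple look-alikes at (487,430) and (234,436). The sleeves are at (340,350), screw to the lower left, and (436,358), screw to the left. The crate is at (207,307) with its free cell at (240,300). The tray is at (568,312) with the ring at its upper right. I choose the steel gauge.

```bash
python3 - <<'E'
from h import *
f=load('top');P=world(f);im=f['image']
def comps(zlo,zhi,mina=25):
    m=((P[...,2]>zlo)&(P[...,2]<zhi)&(f['depth']>0)).astype(np.uint8)
    n,l,s,c=cv2.connectedComponentsWithStats(m)
    for i in range(1,n):
        if mina<s[i,4]<6000:
            v,u=np.where(l==i);q=P[v,u];(cx,cy),rad=cv2.minEnclosingCircle(q[:,:2].astype(np.float32)); rr=cv2.minAreaRect(q[:,:2].astype(np.float32))
            if 0.2<cx<1 and abs(cy)<.5: print('px',c[i].round(),'z',np.round(np.median(q[:,2]),3),'mec',np.round([cx,cy,rad],4),'rect',np.round(rr[0],4),np.round(rr[1],3),round(rr[2],1))
print('floor',np.median(P[300:330,260:300,2]))
for a,b in((.080,.099),(.098,.12),(.010,.02),(.024,.036),(.038,.05),(.052,.074)):
    print(a,b);comps(a,b)
x=cv2.resize(im[135:255,190:310,::-1],(600,600),interpolation=cv2.INTER_CUBIC);cv2.imwrite('pics/crop.png',x)
E
```

```text
floor 0.0005043985012524156
0.08 0.099
px [114.  88.] z 0.089 mec [0.8902 0.4192 0.1492] rect [0.834  0.3852] [0.132 0.298] 31.1
px [232. 104.] z 0.085 mec [0.795  0.0523 0.0229] rect [0.7921 0.0523] [0.034 0.041] 5.5
px [267. 167.] z 0.095 mec [ 0.6118 -0.0508  0.0162] rect [ 0.6088 -0.0496] [0.031 0.026] 61.1
px [125. 176.] z 0.091 mec [0.575  0.3414 0.0231] rect [0.5747 0.3408] [0.043 0.044] 35.7
px [107. 195.] z 0.091 mec [0.5194 0.3878 0.0231] rect [0.52   0.3869] [0.043 0.042] 47.4
px [126. 213.] z 0.091 mec [0.4729 0.333  0.0229] rect [0.4724 0.3328] [0.041 0.045] 1.4
px [217. 223.] z 0.09 mec [0.4495 0.0861 0.0278] rect [0.4499 0.0863] [0.052 0.052] 1.1
px [280. 229.] z 0.09 mec [ 0.4342 -0.086   0.0277] rect [ 0.4337 -0.0858] [0.052 0.052] 0.6
px [247. 247.] z 0.095 mec [0.3836 0.0023 0.0113] rect [0.3834 0.002 ] [0.019 0.022] 1.0
px [314. 275.] z 0.095 mec [ 0.3104 -0.1825  0.016 ] rect [ 0.3115 -0.1814] [0.025 0.031] 41.2
px [146. 279.] z 0.093 mec [0.2941 0.2752 0.0156] rect [0.2962 0.2693] [0.031 0.012] 20.1
0.098 0.12
px [79. 37.] z 0.119 mec [0.9572 0.4876 0.021 ] rect
[... 4719 characters left out ...]
mec [0.8122 0.4556 0.0901] rect [0.8118 0.4556] [0.005 0.18 ] 0.5
px [234. 110.] z 0.068 mec [0.7946 0.0519 0.0295] rect [0.7837 0.0466] [0.031 0.059] 26.2
px [267. 172.] z 0.067 mec [ 0.6077 -0.0506  0.0198] rect [ 0.5998 -0.0496] [0.039 0.016] 82.4
px [132. 180.] z 0.065 mec [0.5728 0.3381 0.0241] rect [0.5685 0.3319] [0.026 0.048] 55.3
px [115. 199.] z 0.064 mec [0.5193 0.3863 0.0245] rect [0.5157 0.3773] [0.029 0.048] 68.3
px [134. 215.] z 0.062 mec [0.4724 0.3324 0.0248] rect [0.4694 0.3234] [0.03  0.048] 71.0
px [247. 248.] z 0.066 mec [0.3839 0.0026 0.0239] rect [0.3841 0.0017] [0.045 0.045] 46.3
px [151. 278.] z 0.065 mec [0.2954 0.27   0.0185] rect [0.2971 0.2642] [0.037 0.012] 16.1
```

View pics/crop.png

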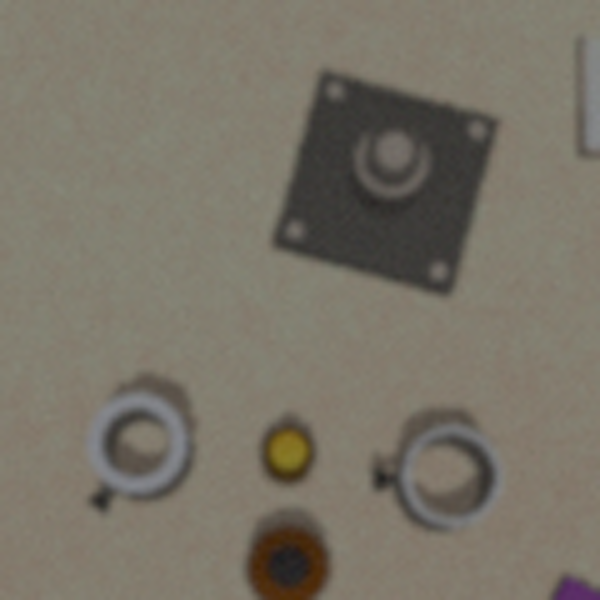

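The close crop confirms the gauge: steel, foot 110 x 110 mm, nose top measured at 103 mm. The left sleeve (140,443), screw at (100,500), looks thick-walled. The right one (449,474), screw at (385,478), looks thin-walled. I start with the right one, gripping along world x.

```bash
cat > mv.py <<'E'
# usage: mv.py x y z grip_angle_deg -> tool-frame shift/turn
import sys
from h import *
from scipy.spatial.transform import Rotation as Ro
x,y,z,a=map(float,sys.argv[1:5]); o=r.get_obs()
R=Ro.from_rotvec(o['orientation']).as_matrix()
best=None
for k in(0,180):
    t=np.radians(a+k); Y=np.array([np.cos(t),np.sin(t),0]);Z=np.array([0,0,-1.]);T=np.stack([np.cross(Y,Z),Y,Z],1)
    w=Ro.from_matrix(R.T@T).as_rotvec()
    if best is None or np.linalg.norm(w)<np.linalg.norm(best): best=w
print('shift mm',(R.T@(np.array([x,y,z])-o['tcp_pos'])*1000).round(1),'turn',best.round(3),'at',o['tcp_pos'].round(4),'q',o['joints'].round(2),'F',o['contact_force'].round(1),'w',round(o['grip_width'],4),'t',o['clock'])
E
python3 mv.py 0.434 -0.086 0.23 0
```

```text
shift mm [ 358.7 -415.5    1. ] turn [-1.000e-03 -1.000e-03 -1.141e+00] at [ 0.281  -0.6132  0.2304] q [ 1.03  0.48  0.02  1.56 -0.01  1.11 -0.08] F [-0.  -0.1 -0. ] w 0.0857 t 0.1
```

>>> step_arm([
  [359,-415,1,0,0,-1.141,85],
  [359,-415,1,0,0,-1.141,85],
  [359,-415,1,0,0,-1.141,85],
  [359,-415,1,0,0,-1.141,85],
  [359,-415,1,0,0,-1.141,85],
  [359,-415,1,0,0,-1.141,85],
  [359,-415,1,0,0,-1.141,85],
  [359,-415,1,0,0,-1.141,85],
], grip_force=40)

```text
clock: 0.9
tcp_pos: [0.393, -0.2276, 0.2305]
orientation: [2.216, 2.227, -0.0]
contact_force: [1.6, 0.4, 0.3]
grip_width: 0.085
gripper_force: 0.0
```

```bash
python3 mv.py 0.434 -0.086 0.16 0
```

```text
shift mm [141.4  41.7  70.4] turn [-0.     0.     0.005] at [ 0.393  -0.2276  0.2305] q [ 0.74  0.14 -0.38  2.04  0.06  0.98  0.33] F [1.6 0.4 0.3] w 0.085 t 0.9
```

>>> step_arm([
  [141,41,0,0,0,0,85],
  [141,41,0,0,0,0,85],
  [141,41,0,0,0,0,85],
  [141,41,70,0,0,0,85],
  [141,41,70,0,0,0,85],
  [141,41,70,0,0,0,85],
  [141,41,70,0,0,0,85],
])

```text
clock: 1.6
tcp_pos: [0.4342, -0.0886, 0.1608]
orientation: [-2.221, -2.221, 0.0]
contact_force: [1.4, -0.4, 0.4]
grip_width: 0.0849
gripper_force: 0.0
```

```bash
python3 mv.py 0.434 -0.086 0.05 0
```

```text
shift mm [ 2.600e+00 -1.000e-01  1.108e+02] turn [-0. -0. -0.] at [ 0.4342 -0.0886  0.1608] q [ 0.51  0.23 -0.5   2.13  0.15  0.82 -0.08] F [ 1.4 -0.4  0.4] w 0.0849 t 1.6
```

>>> step_arm([
  [1.5,0,40,0,0,0,85],
  [1.5,0,80,0,0,0,85],
  [1.5,0,110,0,0,0,85],
  [1.5,0,110,0,0,0,85],
  [1.5,0,110,0,0,0,85],
])

```text
clock: 2.1
tcp_pos: [0.4352, -0.0874, 0.0519]
orientation: [2.221, 2.22, 0.001]
contact_force: [0.7, -0.3, 0.6]
grip_width: 0.0848
gripper_force: 0.0
```

```bash
python3 mv.py 0.434 -0.086 0.05 0
```

```text
shift mm [ 1.4 -1.2  1.9] turn [ 0.001  0.    -0.001] at [ 0.4352 -0.0874  0.0519] q [ 0.42  0.42 -0.43  2.21  0.32  0.57 -0.24] F [ 0.7 -0.3  0.6] w 0.0848 t 2.1
```

Close the fingers.

>>> step_arm([
  [0,0,0,0,0,0,50],
  [0,0,0,0,0,0,50],
  [0,0,0,0,0,0,50],
  [0,0,0,0,0,0,50],
  [0,0,0,0,0,0,50],
  [0,0,0,0,0,0,50],
], grip_force=40)

```text
clock: 2.7
tcp_pos: [0.4351, -0.0875, 0.0525]
orientation: [2.22, 2.219, 0.001]
contact_force: [-3.1, -0.6, 12.6]
grip_width: 0.0563
gripper_force: 39.6
```

```bash
python3 mv.py 0.434 -0.086 0.23 0
```

```text
shift mm [   1.2   -0.7 -177.5] turn [ 0.002  0.001 -0.   ] at [ 0.4351 -0.0875  0.0525] q [ 0.42  0.42 -0.43  2.21  0.32  0.57 -0.25] F [-3.1 -0.6 12.6] w 0.0563 t 2.7
```

>>> step_arm([
  [0,0,-40,0,0,0,50],
  [0,0,-80,0,0,0,50],
  [0,0,-120,0,0,0,50],
  [0,0,-160,0,0,0,50],
  [0,0,-160,0,0,0,50],
])

```text
clock: 3.2
tcp_pos: [0.4376, -0.0873, 0.2165]
orientation: [2.215, 2.214, 0.009]
contact_force: [1.3, -0.2, -1.3]
grip_width: 0.0561
gripper_force: 43.9
```

```bash
python3 mv.py 0.612 -0.053 0.225 0
```

```text
shift mm [ 34.4 174.5  -6.7] turn [ 0.011  0.003 -0.   ] at [ 0.4376 -0.0873  0.2165] q [ 0.55  0.15 -0.53  2.07  0.1   0.93 -0.04] F [ 1.3 -0.2 -1.3] w 0.0561 t 3.2
```

>>> step_arm([
  [7,35,-3,0,0,0,50],
  [14,70,-3,0,0,0,50],
  [21,105,-3,0,0,0,50],
  [28,140,-3,0,0,0,50],
  [34,174,-3,0,0,0,50],
  [34,174,-3,0,0,0,50],
  [34,174,-3,0,0,0,50],
  [34,174,-3,0,0,0,50],
])

```text
clock: 4.0
tcp_pos: [0.6068, -0.0535, 0.2132]
orientation: [-2.221, -2.221, 0.002]
contact_force: [-0.4, 0.2, -1.5]
grip_width: 0.0559
gripper_force: 44.0
```

```bash
python3 mv.py 0.612 -0.053 0.155 0; python3 - <<'E'
from h import *
f=grab('scene');K=f['mtx'];R=cv2.Rodrigues(f['rvec'])[0]
p=K@(R@np.array([.612,-.053,.14])+f['tvec'].reshape(3));u,v=(p[:2]/p[2]).astype(int);print(u,v)
cv2.imwrite('pics/s1.png',cv2.resize(f['image'][max(v-60,0):v+60,u-60:u+60,::-1],(600,600),interpolation=cv2.INTER_CUBIC))
E
```

```text
shift mm [ 0.5  5.2 58.2] turn [-0.001  0.    -0.   ] at [ 0.6068 -0.0535  0.2132] q [ 0.37  0.44 -0.51  1.71  0.24  1.06 -0.22] F [-0.4  0.2 -1.5] w 0.0559 t 4.0
251 193
```

View pics/s1.png

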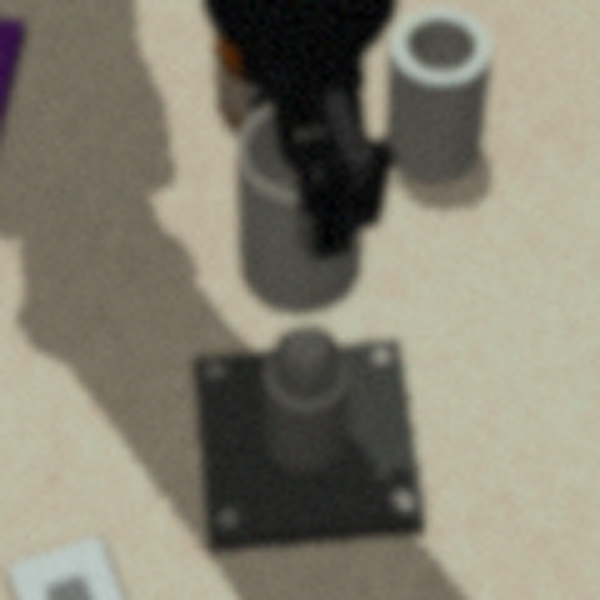

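The picture shows the held sleeve upright at (300,210) above the gauge plug, whose nose top is at (305,345). I measure both from the same view to cancel calibration bias.

```bash
cat > fit.py <<'E'
from h import *
from scipy.optimize import least_squares
def circ(q,rad,c0):
    return least_squares(lambda c:np.hypot(q[:,0]-c[0],q[:,1]-c[1])-rad,c0,loss='soft_l1',f_scale=.0015)
def rep(f,c0,rad,z0,z1,tag,gray=True):
    P=world(f);im=f['image'].astype(int); d=np.hypot(P[...,0]-c0[0],P[...,1]-c0[1])
    m=(P[...,2]>z0)&(P[...,2]<z1)&(d<rad+.008)&(d>rad-.008)
    if gray: m&=(im.max(2)>50)
    q=P[m]; s=circ(q,rad,c0); e=np.hypot(q[:,0]-s.x[0],q[:,1]-s.x[1])-rad
    print(tag,s.x.round(4),'n',len(q),'mad',np.median(abs(e)).round(4),'zmin',np.percentile(q[:,2],1).round(4)); return s.x
def both(f,tcp,zb):
    s=rep(f,tcp[:2],.028,zb-.01,zb+.04,'sleeve')
    rep(f,tcp[:2],.028,zb+.003,zb+.02,'s low');rep(f,tcp[:2],.028,zb+.02,zb+.04,'s high')
    return s
E
python3 - <<'E'
from fit import *
f=load('scene');t=r.get_obs()['tcp_pos']
both(f,t,t[2]-.052)
rep(f,(.612,-.053),.021,.02,.072,'plug',0);rep(f,(.612,-.053),.016,.08,.095,'nose',0)
E
```

```text
sleeve [ 0.604  -0.0531] n 241 mad 0.0005 zmin 0.1622
s low [ 0.6034 -0.0532] n 95 mad 0.0005 zmin 0.1646
s high [ 0.6046 -0.053 ] n 129 mad 0.0006 zmin 0.1822
plug [ 0.609  -0.0525] n 171 mad 0.0005 zmin 0.0211
nose [ 0.6092 -0.0526] n 45 mad 0.0004 zmin 0.081
```

>>> step_arm([
  [0.5,5,0,0,0,0,50],
  [0.5,5,20,0,0,0,50],
  [0.5,5,40,0,0,0,50],
  [0.5,5,48,0,0,0,50],
  [0.5,5,48,0,0,0,50],
  [0.5,5,48,0,0,0,50],
])

```text
clock: 4.65
tcp_pos: [0.6136, -0.0526, 0.1664]
orientation: [2.221, 2.221, 0.001]
contact_force: [0.1, -0.2, -2.2]
grip_width: 0.056
gripper_force: 43.9
```

```bash
python3 mv.py 0.612 -0.053 0.0675 0; python3 - <<'E'
from fit import *
f=grab('scene');t=r.get_obs()['tcp_pos']
both(f,t,t[2]-.052)
E
```

```text
shift mm [-0.4 -1.7 98.9] turn [ 0.001  0.    -0.   ] at [ 0.6136 -0.0526  0.1664] q [ 0.35  0.49 -0.49  1.74  0.27  0.98 -0.25] F [ 0.1 -0.2 -2.2] w 0.056 t 4.65
sleeve [ 0.6109 -0.0523] n 213 mad 0.0006 zmin 0.1149
s low [ 0.6103 -0.0524] n 84 mad 0.0004 zmin 0.118
s high [ 0.6116 -0.0522] n 116 mad 0.0006 zmin 0.1349
```

>>> step_arm([
  [-0.2,-1.7,0,0,0,0,50],
  [-0.2,-1.7,5,0,0,0,50],
  [-0.2,-1.7,10,0,0,0,50],
  [-0.2,-1.7,15,0,0,0,50],
  [-0.2,-1.7,20,0,0,0,50],
  [-0.2,-1.7,25,0,0,0,50],
  [-0.2,-1.7,25,0,0,0,50],
])

```text
clock: 5.4
tcp_pos: [0.6108, -0.0528, 0.1395]
orientation: [-2.22, -2.221, 0.002]
contact_force: [-0.3, -0.3, -1.9]
grip_width: 0.0561
gripper_force: 44.0
```

```bash
python3 mv.py 0.612 -0.053 0.0675 0
```

```text
shift mm [-0.2  1.3 72. ] turn [-0.002 -0.     0.   ] at [ 0.6108 -0.0528  0.1395] q [ 0.34  0.52 -0.48  1.76  0.29  0.93 -0.26] F [-0.3 -0.3 -1.9] w 0.0561 t 5.4
```

>>> step_arm([
  [0,0.8,4,0,0,0,50],
  [0,0.8,7,0,0,0,50],
  [0,0.8,10,0,0,0,50],
  [0,0.8,13,0,0,0,50],
  [0,0.8,16,0,0,0,50],
  [0,0.8,16,0,0,0,50],
])

```text
clock: 6.0
tcp_pos: [0.6119, -0.0528, 0.1241]
orientation: [-2.221, -2.221, 0.001]
contact_force: [-0.8, -1.1, -2.3]
grip_width: 0.056
gripper_force: 44.0
```

```bash
python3 mv.py 0.612 -0.053 0.0675 0
```

```text
shift mm [-0.2  0.1 56.6] turn [-0.001 -0.    -0.   ] at [ 0.6119 -0.0528  0.1241] q [ 0.34  0.54 -0.48  1.77  0.31  0.9  -0.27] F [-0.8 -1.1 -2.3] w 0.056 t 6.0
```

>>> step_arm([
  [0,0,2,0,0,0,50],
  [0,0,4,0,0,0,50],
  [0,0,6,0,0,0,50],
  [0,0,8,0,0,0,50],
  [0,0,8,0,0,0,50],
])

```text
clock: 6.5
tcp_pos: [0.612, -0.0528, 0.1162]
orientation: [-2.221, -2.221, 0.001]
contact_force: [-0.4, 0.1, -2.5]
grip_width: 0.0563
gripper_force: 44.0
```

It is past the shoulder without any force, so it passes. I continue down to the foot: 48 mm more, the last part slowly.

>>> step_arm([
  [0,0,6,0,0,0,50],
  [0,0,12,0,0,0,50],
  [0,0,18,0,0,0,50],
  [0,0,24,0,0,0,50],
  [0,0,30,0,0,0,50],
  [0,0,36,0,0,0,50],
  [0,0,42,0,0,0,50],
  [0,0,43,0,0,0,50],
])

```text
clock: 7.3
tcp_pos: [0.6117, -0.0528, 0.0726]
orientation: [-2.221, -2.221, 0.002]
contact_force: [-0.8, 0.3, -1.3]
grip_width: 0.0562
gripper_force: 44.0
```

>>> step_arm([
  [0,0,1,0,0,0,50],
  [0,0,2,0,0,0,50],
  [0,0,3,0,0,0,50],
  [0,0,3,0,0,0,50],
])

```text
clock: 7.7
tcp_pos: [0.6123, -0.0528, 0.0706]
orientation: [2.221, 2.221, 0.0]
contact_force: [0.3, 0.6, -2.5]
grip_width: 0.0563
gripper_force: 44.0
```

```bash
python3 mv.py 0.612 -0.053 0.0675 0
```

```text
shift mm [-0.2 -0.3  3.1] turn [ 0.  0. -0.] at [ 0.6123 -0.0528  0.0706] q [ 0.32  0.61 -0.45  1.8   0.35  0.81 -0.31] F [ 0.3  0.6 -2.5] w 0.0563 t 7.7
```

>>> step_arm([
  [0,0,1,0,0,0,50],
  [0,0,2,0,0,0,50],
  [0,0,3,0,0,0,50],
  [0,0,3,0,0,0,50],
  [0,0,3,0,0,0,50],
])

```text
clock: 8.2
tcp_pos: [0.6123, -0.0528, 0.0679]
orientation: [2.221, 2.221, 0.0]
contact_force: [-1.4, -1.0, 2.0]
grip_width: 0.0565
gripper_force: 44.2
```

>>> step_arm([
  [0,0,0.5,0,0,0,50],
  [0,0,0.5,0,0,0,50],
  [0,0,0.5,0,0,0,50],
  [0,0,0.5,0,0,0,50],
])

```text
clock: 8.6
tcp_pos: [0.6123, -0.0527, 0.0678]
orientation: [2.221, 2.221, -0.0]
contact_force: [-3.2, 0.1, 7.3]
grip_width: 0.056
gripper_force: 44.5
```

```bash
python3 mv.py 0.612 -0.053 0.22 0;python3 - <<'E'
from fit import *
f=grab('scene');t=r.get_obs()['tcp_pos']
both(f,t,.016)
E
```

```text
shift mm [  -0.3   -0.3 -152.2] turn [ 0.  0. -0.] at [ 0.6123 -0.0527  0.0678] q [ 0.31  0.61 -0.45  1.81  0.35  0.8  -0.31] F [-3.2  0.1  7.3] w 0.056 t 8.6
sleeve [ 0.6094 -0.0523] n 158 mad 0.0005 zmin 0.0141
s low [ 0.609  -0.0525] n 66 mad 0.0003 zmin 0.0194
s high [ 0.6098 -0.0522] n 71 mad 0.0005 zmin 0.0364
```

>>> step_arm([
  [0,0,-15,0,0,0,50],
  [0,0,-35,0,0,0,50],
  [0,0,-60,0,0,0,50],
  [0,0,-90,0,0,0,50],
  [0,0,-120,0,0,0,50],
  [0,0,-150,0,0,0,50],
  [0,0,-155,0,0,0,50],
  [0,0,-155,0,0,0,50],
])

```text
clock: 9.45
tcp_pos: [0.6128, -0.0528, 0.2232]
orientation: [2.22, 2.22, 0.002]
contact_force: [0.4, -0.5, -2.5]
grip_width: 0.0561
gripper_force: 44.0
```

```bash
python3 mv.py 0.5296 0.2812 0.22 5
```

```text
shift mm [334.  -83.2   2.9] turn [ 0.002  0.    -0.087] at [ 0.6128 -0.0528  0.2232] q [ 0.37  0.43 -0.51  1.69  0.24  1.08 -0.21] F [ 0.4 -0.5 -2.5] w 0.0561 t 9.45
```

>>> step_arm([
  [40,-10,0,0,0,-0.05,50],
  [80,-20,0,0,0,-0.087,50],
  [120,-30,0,0,0,-0.087,50],
  [160,-40,0,0,0,-0.087,50],
  [200,-50,0,0,0,-0.087,50],
  [240,-60,0,0,0,-0.087,50],
  [280,-70,0,0,0,-0.087,50],
  [310,-77,0,0,0,-0.087,50],
])

```text
clock: 10.25
tcp_pos: [0.5329, 0.2596, 0.2202]
orientation: [-2.118, -2.317, 0.004]
contact_force: [0.7, 1.1, -2.0]
grip_width: 0.056
gripper_force: 44.0
```

```bash
python3 mv.py 0.5296 0.2812 0.13 5
```

```text
shift mm [21.8 -1.1 90.2] turn [-0.003 -0.     0.002] at [0.5329 0.2596 0.2202] q [-0.08  0.42 -0.63  1.73  0.28  1.07 -0.71] F [ 0.7  1.1 -2. ] w 0.056 t 10.25
```

>>> step_arm([
  [21,-2,0,0,0,0,50],
  [23,-2,0,0,0,0,50],
  [23,-2,25,0,0,0,50],
  [23,-2,50,0,0,0,50],
  [23,-2,60,0,0,0,50],
  [23,-2,60,0,0,0,50],
  [23,-2,60,0,0,0,50],
])

```text
clock: 10.95
tcp_pos: [0.5316, 0.2797, 0.1623]
orientation: [-2.123, -2.315, -0.0]
contact_force: [-0.4, -0.0, -0.5]
grip_width: 0.0561
gripper_force: 44.0
```

```bash
python3 mv.py 0.5296 0.2812 0.0588 5; python3 - <<'E'
from h import *
f=grab('scene');K=f['mtx'];R=cv2.Rodrigues(f['rvec'])[0]
p=K@(R@np.array([.525,.3,.08])+f['tvec'].reshape(3));u,v=(p[:2]/p[2]).astype(int)
cv2.imwrite('pics/s2.png',cv2.resize(f['image'][max(v-60,0):v+60,u-60:u+60,::-1],(600,600),interpolation=cv2.INTER_CUBIC))
E
```

```text
shift mm [  1.7  -1.8 103.5] turn [-0.    -0.    -0.001] at [0.5316 0.2797 0.1623] q [-0.13  0.5  -0.6   1.77  0.33  0.97 -0.78] F [-0.4 -0.  -0.5] w 0.0561 t 10.95
```

View pics/s2.png

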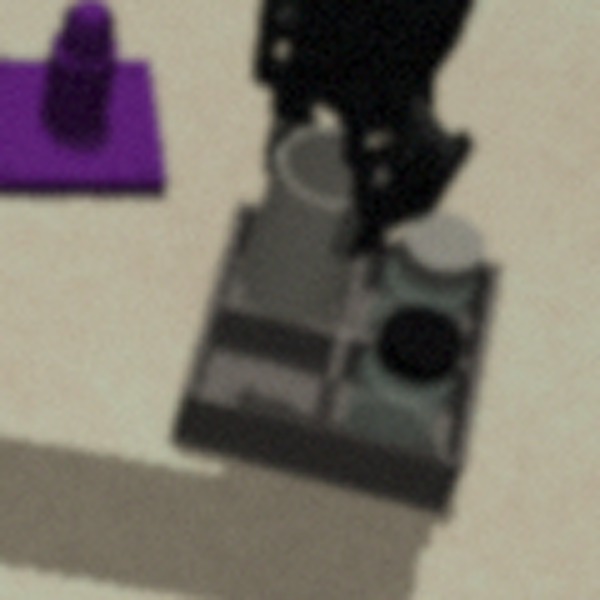

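The picture shows the sleeve at (300,270), held above the free cell, which lies lower left at (270,385). The jars at (440,240) and (415,340) are clear. I lower it.

>>> step_arm([
  [1.7,-1.8,15,0,0,0,50],
  [1.7,-1.8,35,0,0,0,50],
  [1.7,-1.8,55,0,0,0,50],
  [1.7,-1.8,75,0,0,0,50],
  [1.7,-1.8,90,0,0,0,50],
  [1.7,-1.8,97,0,0,0,50],
  [1.7,-1.8,97,0,0,0,50],
  [1.7,-1.8,97,0,0,0,50],
])

```text
clock: 11.8
tcp_pos: [0.5297, 0.2819, 0.0657]
orientation: [2.123, 2.316, 0.002]
contact_force: [0.4, -0.1, -2.1]
grip_width: 0.0558
gripper_force: 44.0
```

```bash
python3 mv.py 0.5296 0.2812 0.0588 5
```

```text
shift mm [-0.7 -0.1  6.9] turn [ 0.001 -0.001 -0.   ] at [0.5297 0.2819 0.0657] q [-0.19  0.62 -0.54  1.84  0.43  0.8  -0.87] F [ 0.4 -0.1 -2.1] w 0.0558 t 11.8
```

>>> step_arm([
  [0,0,2,0,0,0,50],
  [0,0,4,0,0,0,50],
  [0,0,6,0,0,0,50],
  [0,0,7,0,0,0,50],
  [0,0,7,0,0,0,50],
  [0,0,7,0,0,0,50],
])

```text
clock: 12.4
tcp_pos: [0.5295, 0.2819, 0.0587]
orientation: [2.122, 2.316, 0.001]
contact_force: [-1.7, -1.7, 5.8]
grip_width: 0.0562
gripper_force: 44.3
```

Seated on the floor (about +8 N change). I open the fingers to 80 mm and then retract.

>>> step_arm([
  [0,0,0,0,0,0,62],
  [0,0,0,0,0,0,68],
  [0,0,0,0,0,0,76],
  [0,0,0,0,0,0,76],
  [0,0,0,0,0,0,76],
])

```text
clock: 12.9
tcp_pos: [0.5293, 0.2815, 0.058]
orientation: [2.123, 2.316, -0.0]
contact_force: [0.0, -0.2, -0.8]
grip_width: 0.0759
gripper_force: 0.0
```

>>> step_arm([
  [0,0,-15,0,0,0,76],
  [0,0,-40,0,0,0,76],
  [0,0,-80,0,0,0,76],
  [0,0,-120,0,0,0,76],
  [0,0,-160,0,0,0,85],
  [0,0,-165,0,0,0,85],
])

```text
clock: 13.5
tcp_pos: [0.5315, 0.2838, 0.2299]
orientation: [2.12, 2.314, 0.015]
contact_force: [-0.0, 0.5, 0.4]
grip_width: 0.0849
gripper_force: 0.0
```

```bash
python3 mv.py 0.4495 0.0861 0.2 35; python3 - <<'E'
from h import *
f=grab('scene')
cv2.imwrite('pics/s3.png',cv2.resize(f['image'][:,:,::-1],(800,600),interpolation=cv2.INTER_CUBIC))
P=world(f);d=np.hypot(P[...,0]-.5296,P[...,1]-.2827);m=(d<.04)&(P[...,2]>.085)&(P[...,2]<.105);q=P[m];print(cv2.minEnclosingCircle(q[:,:2].astype(np.float32)),np.median(q[:,2]))
E
```

```text
shift mm [-189.9  -99.1   28.2] turn [ 0.01  -0.002 -0.524] at [0.5315 0.2838 0.2299] q [-0.11  0.43 -0.63  1.71  0.28  1.09 -0.75] F [-0.   0.5  0.4] w 0.0849 t 13.5
((0.5268349051475525, 0.27971604466438293), 0.029595766216516495) 0.09426624521162691
```

View pics/s3.png

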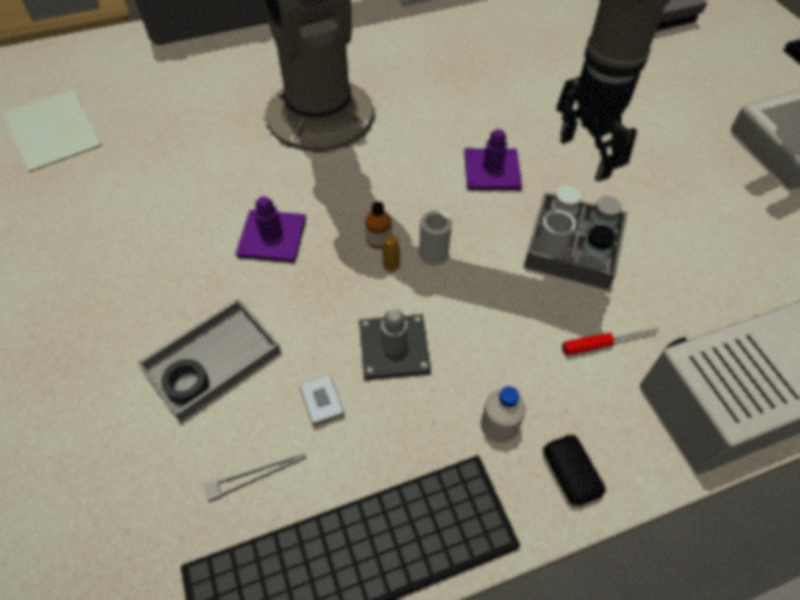

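The first sleeve stands upright in the crate cell at (558,232) and everything else is in place. The second sleeve is at (435,237).

>>> step_arm([
  [-48,-25,0,0,0,-0.14,85],
  [-95,-50,0,0,0,-0.28,85],
  [-142,-75,0,0,0,-0.42,85],
  [-190,-99,0,0,0,-0.524,85],
  [-190,-99,40,0,0,-0.524,85],
  [-190,-99,70,0,0,-0.524,85],
  [-190,-99,70,0,0,-0.524,85],
  [-190,-99,70,0,0,-0.524,85],
])

```text
clock: 14.35
tcp_pos: [0.4469, 0.0842, 0.1533]
orientation: [-1.448, -2.786, 0.0]
contact_force: [-0.3, 0.7, 0.5]
grip_width: 0.0852
gripper_force: 0.0
```

```bash
python3 mv.py 0.4495 0.0861 0.052 35
```

```text
shift mm [ -0.    3.3 101.3] turn [-0.001 -0.001  0.001] at [0.4469 0.0842 0.1533] q [ 0.3   0.3  -0.71  2.1   0.26  0.83  0.04] F [-0.3  0.7  0.5] w 0.0852 t 14.35
```

>>> step_arm([
  [0,3,20,0,0,0,85],
  [0,3,50,0,0,0,85],
  [0,3,80,0,0,0,85],
  [0,3,101,0,0,0,85],
  [0,3,101,0,0,0,85],
  [0,3,101,0,0,0,85],
])

```text
clock: 14.95
tcp_pos: [0.4508, 0.0865, 0.0534]
orientation: [1.448, 2.787, 0.002]
contact_force: [-0.1, 0.5, 0.2]
grip_width: 0.0851
gripper_force: 0.0
```

```bash
python3 mv.py 0.4495 0.0861 0.052 35
```

```text
shift mm [ 0.5 -1.3  1.4] turn [0.002 0.    0.001] at [0.4508 0.0865 0.0534] q [ 0.18  0.47 -0.61  2.17  0.45  0.63 -0.14] F [-0.1  0.5  0.2] w 0.0851 t 14.95
```

>>> step_arm([
  [0,0,0,0,0,0,50],
  [0,0,0,0,0,0,50],
  [0,0,0,0,0,0,50],
  [0,0,0,0,0,0,50],
  [0,0,0,0,0,0,50],
  [0,0,0,0,0,0,50],
], grip_force=40)

```text
clock: 15.55
tcp_pos: [0.4503, 0.0852, 0.0534]
orientation: [1.45, 2.785, 0.0]
contact_force: [-3.1, -2.0, 8.1]
grip_width: 0.0545
gripper_force: 40.0
```

>>> step_arm([
  [0,0,-30,0,0,0,50],
  [0,0,-70,0,0,0,50],
  [0,0,-110,0,0,0,50],
  [0,0,-150,0,0,0,50],
  [0,0,-160,0,0,0,50],
  [0,0,-160,0,0,0,50],
])

```text
clock: 16.15
tcp_pos: [0.4506, 0.0853, 0.2138]
orientation: [1.45, 2.783, 0.002]
contact_force: [-0.7, -0.2, -2.3]
grip_width: 0.0543
gripper_force: 44.6
```

```bash
python3 mv.py 0.6123 -0.0528 0.213 35
```

```text
shift mm [-205.8   53.3    1.5] turn [ 0.003  0.003 -0.001] at [0.4506 0.0853 0.2138] q [ 0.36  0.21 -0.76  2.03  0.18  0.96  0.12] F [-0.7 -0.2 -2.3] w 0.0543 t 16.15
```

>>> step_arm([
  [-35,9,0,0,0,0,50],
  [-75,20,0,0,0,0,50],
  [-115,30,0,0,0,0,50],
  [-155,40,0,0,0,0,50],
  [-190,49,0,0,0,0,50],
  [-206,53,0,0,0,0,50],
  [-206,53,0,0,0,0,50],
  [-206,53,0,0,0,0,50],
])

```text
clock: 16.95
tcp_pos: [0.6098, -0.0525, 0.2098]
orientation: [-1.448, -2.784, 0.002]
contact_force: [-1.0, 0.5, -2.2]
grip_width: 0.0543
gripper_force: 44.6
```

```bash
python3 mv.py 0.6123 -0.0528 0.165 35; python3 - <<'E'
from fit import *
f=grab('scene');t=r.get_obs()['tcp_pos']
both(f,t-np.array([.003,0,0]),t[2]-.053)
rep(f,(.612,-.053),.021,.02,.072,'plug',0)
K=f['mtx'];R=cv2.Rodrigues(f['rvec'])[0]
p=K@(R@np.array([.612,-.053,.17])+f['tvec'].reshape(3));u,v=(p[:2]/p[2]).astype(int)
cv2.imwrite('pics/s4.png',cv2.resize(f['image'][max(v-60,0):v+60,u-60:u+60,::-1],(600,600),interpolation=cv2.INTER_CUBIC))
E
```

```text
shift mm [-1.8  2.  44.8] turn [-0.003 -0.003  0.   ] at [ 0.6098 -0.0525  0.2098] q [ 0.45  0.47 -0.63  1.7   0.3   1.08  0.34] F [-1.   0.5 -2.2] w 0.0543 t 16.95
sleeve [ 0.6062 -0.0515] n 231 mad 0.0005 zmin 0.1567
s low [ 0.606  -0.0516] n 97 mad 0.0004 zmin 0.161
s high [ 0.6065 -0.0513] n 120 mad 0.0005 zmin 0.1775
plug [ 0.609  -0.0525] n 169 mad 0.0005 zmin 0.0205
```

View pics/s4.png

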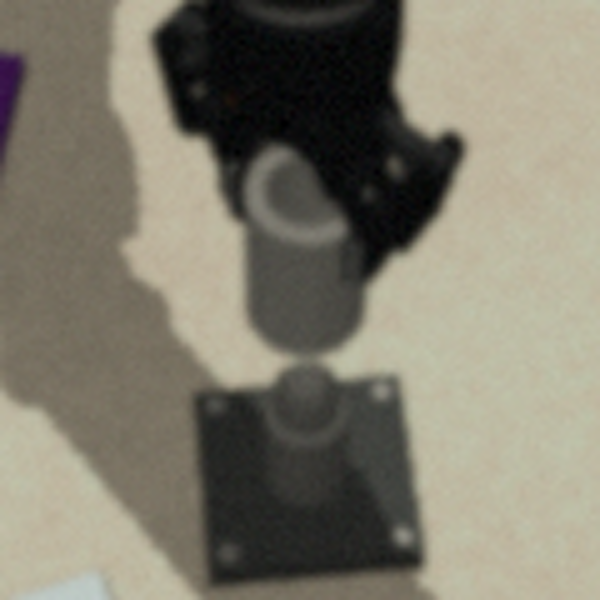

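The picture shows the thick-walled sleeve, held upright at (305,250) above the nose at (305,390). I correct by (+2.8, -1.0) mm and descend.

>>> step_arm([
  [-2.4,1.7,0,0,0,0,50],
  [-2.4,1.7,20,0,0,0,50],
  [-2.4,1.7,38,0,0,0,50],
  [-2.4,1.7,43,0,0,0,50],
  [-2.4,1.7,43,0,0,0,50],
  [-2.4,1.7,43,0,0,0,50],
])

```text
clock: 17.6
tcp_pos: [0.6144, -0.0536, 0.17]
orientation: [1.449, 2.786, 0.001]
contact_force: [-0.2, 0.6, -2.1]
grip_width: 0.0547
gripper_force: 44.5
```

```bash
python3 mv.py 0.6126 -0.0535 0.128 35; python3 - <<'E'
from fit import *
f=grab('scene');t=r.get_obs()['tcp_pos']
both(f,t-np.array([.003,0,0]),t[2]-.053)
E
```

```text
shift mm [ 1.1 -1.5 42. ] turn [0.001 0.001 0.001] at [ 0.6144 -0.0536  0.17  ] q [ 0.44  0.51 -0.61  1.73  0.34  1.01  0.31] F [-0.2  0.6 -2.1] w 0.0547 t 17.6
sleeve [ 0.6109 -0.0524] n 210 mad 0.0006 zmin 0.1174
s low [ 0.6108 -0.0526] n 91 mad 0.0005 zmin 0.1206
s high [ 0.6112 -0.0523] n 111 mad 0.0005 zmin 0.1373
```

>>> step_arm([
  [0.7,-1,3,0,0,0,50],
  [0.7,-1,6,0,0,0,50],
  [0.7,-1,8,0,0,0,50],
  [0.7,-1,8,0,0,0,50],
  [0.7,-1,8,0,0,0,50],
  [0.7,-1,8,0,0,0,50],
])

```text
clock: 18.25
tcp_pos: [0.6129, -0.0539, 0.1612]
orientation: [1.45, 2.787, 0.0]
contact_force: [0.8, -0.1, -2.1]
grip_width: 0.0544
gripper_force: 44.5
```

```bash
python3 mv.py 0.6126 -0.0535 0.128 35; python3 - <<'E'
from fit import *
f=grab('scene');t=r.get_obs()['tcp_pos']
both(f,t-np.array([.003,0,0]),t[2]-.053)
E
```

```text
shift mm [ 0.5  0.  33.2] turn [0. 0. 0.] at [ 0.6129 -0.0539  0.1612] q [ 0.43  0.52 -0.61  1.74  0.35  0.99  0.31] F [ 0.8 -0.1 -2.1] w 0.0544 t 18.25
sleeve [ 0.6094 -0.0529] n 201 mad 0.0004 zmin 0.1091
s low [ 0.6091 -0.0531] n 85 mad 0.0004 zmin 0.112
s high [ 0.6097 -0.0528] n 107 mad 0.0004 zmin 0.1284
```

Centred within 0.5 mm. I descend slowly towards the shoulder (33 mm).

>>> step_arm([
  [0.3,0,4,0,0,0,50],
  [0.3,0,8,0,0,0,50],
  [0.3,0,12,0,0,0,50],
  [0.3,0,16,0,0,0,50],
  [0.3,0,20,0,0,0,50],
  [0.3,0,24,0,0,0,50],
  [0.3,0,27,0,0,0,50],
  [0.3,0,28,0,0,0,50],
])

```text
clock: 19.1
tcp_pos: [0.6124, -0.0538, 0.1326]
orientation: [-1.45, -2.786, 0.0]
contact_force: [0.7, 0.0, -2.8]
grip_width: 0.0546
gripper_force: 44.5
```

>>> step_arm([
  [0,0,1,0,0,0,50],
  [0,0,2,0,0,0,50],
  [0,0,3,0,0,0,50],
  [0,0,3,0,0,0,50],
])

```text
clock: 19.5
tcp_pos: [0.6126, -0.0538, 0.1301]
orientation: [1.45, 2.787, -0.0]
contact_force: [-0.1, -0.7, -1.4]
grip_width: 0.0545
gripper_force: 44.5
```

>>> step_arm([
  [0,0,1,0,0,0,50],
  [0,0,2,0,0,0,50],
  [0,0,2,0,0,0,50],
  [0,0,2,0,0,0,50],
])

```text
clock: 19.9
tcp_pos: [0.6128, -0.0538, 0.1285]
orientation: [1.45, 2.786, 0.0]
contact_force: [-2.0, -1.0, 2.5]
grip_width: 0.0544
gripper_force: 44.8
```

>>> step_arm([
  [0,0,0.5,0,0,0,50],
  [0,0,0.8,0,0,0,50],
  [0,0,0.8,0,0,0,50],
  [0,0,0.8,0,0,0,50],
])

```text
clock: 20.3
tcp_pos: [0.6129, -0.0539, 0.1284]
orientation: [1.45, 2.786, -0.0]
contact_force: [-3.5, -1.8, 8.7]
grip_width: 0.0544
gripper_force: 45.7
```

```bash
python3 mv.py 0.6126 -0.0535 0.128 35; python3 - <<'E'
from fit import *
f=grab('scene');t=r.get_obs()['tcp_pos']
both(f,t-np.array([.003,0,0]),t[2]-.053)
E
```

```text
shift mm [0.5 0.  0.4] turn [ 0.     0.001 -0.   ] at [ 0.6129 -0.0539  0.1284] q [ 0.42  0.56 -0.59  1.76  0.38  0.93  0.28] F [-3.5 -1.8  8.7] w 0.0544 t 20.3
sleeve [ 0.6092 -0.0525] n 181 mad 0.0005 zmin 0.0771
s low [ 0.6088 -0.0527] n 76 mad 0.0005 zmin 0.0785
s high [ 0.6096 -0.0524] n 99 mad 0.0004 zmin 0.0963
```

It stops on the shoulder and goes no further, so it is the reject. I lift it and carry it to the tray's free end.

>>> step_arm([
  [0,0,-10,0,0,0,50],
  [0,0,-30,0,0,0,50],
  [0,0,-60,0,0,0,50],
  [0,0,-85,0,0,0,50],
  [0,0,-85,0,0,0,50],
])

```text
clock: 20.85
tcp_pos: [0.615, -0.0532, 0.2163]
orientation: [1.448, 2.781, 0.005]
contact_force: [0.5, 0.3, -1.5]
grip_width: 0.0544
gripper_force: 44.6
```

```bash
python3 mv.py 0.5176 -0.2995 0.21 35
```

```text
shift mm [-145.8 -221.1    5.6] turn [0.006 0.004 0.   ] at [ 0.615  -0.0532  0.2163] q [ 0.45  0.47 -0.63  1.69  0.3   1.08  0.34] F [ 0.5  0.3 -1.5] w 0.0544 t 20.85
```

>>> step_arm([
  [-20,-30,0,0,0,0,50],
  [-43,-65,0,0,0,0,50],
  [-66,-100,0,0,0,0,50],
  [-90,-136,0,0,0,0,50],
  [-113,-171,0,0,0,0,50],
  [-136,-206,0,0,0,0,50],
  [-146,-221,0,0,0,0,50],
  [-146,-221,0,0,0,0,50],
])

```text
clock: 21.65
tcp_pos: [0.5126, -0.3043, 0.2107]
orientation: [-1.459, -2.78, 0.003]
contact_force: [-0.1, 0.2, -2.1]
grip_width: 0.0542
gripper_force: 44.5
```

```bash
python3 mv.py 0.5176 -0.2995 0.0584 35
```

```text
shift mm [  1.    7.2 152.3] turn [-0.003 -0.001 -0.007] at [ 0.5126 -0.3043  0.2107] q [ 0.87  0.43 -0.57  1.74  0.26  1.05  0.81] F [-0.1  0.2 -2.1] w 0.0542 t 21.65
```

>>> step_arm([
  [1,5,30,0,0,0,50],
  [1,5,65,0,0,0,50],
  [1,5,95,0,0,0,50],
  [1,5,120,0,0,0,50],
  [1,5,138,0,0,0,50],
  [1,5,143,0,0,0,50],
  [1,5,143,0,0,0,50],
  [1,5,143,0,0,0,50],
])

```text
clock: 22.45
tcp_pos: [0.5197, -0.296, 0.0701]
orientation: [1.449, 2.786, 0.001]
contact_force: [0.7, -0.2, -1.8]
grip_width: 0.0546
gripper_force: 44.5
```

```bash
python3 mv.py 0.5176 -0.2995 0.0584 35
```

```text
shift mm [-1.6 -3.8 11.7] turn [0.001 0.001 0.001] at [ 0.5197 -0.296   0.0701] q [ 0.79  0.6  -0.5   1.84  0.39  0.8   0.7 ] F [ 0.7 -0.2 -1.8] w 0.0546 t 22.45
```

>>> step_arm([
  [-1.6,-3,3,0,0,0,50],
  [-1.6,-3,6,0,0,0,50],
  [-1.6,-3,8,0,0,0,50],
  [-1.6,-3,10,0,0,0,50],
  [-1.6,-3,11.5,0,0,0,50],
  [-1.6,-3,11.5,0,0,0,50],
  [-1.6,-3,11.5,0,0,0,50],
])

```text
clock: 23.15
tcp_pos: [0.5175, -0.2998, 0.0586]
orientation: [1.451, 2.786, -0.001]
contact_force: [-2.2, 0.3, 4.1]
grip_width: 0.0545
gripper_force: 45.1
```

Seated. I release it and retract.

>>> step_arm([
  [0,0,0,0,0,0,62],
  [0,0,0,0,0,0,70],
  [0,0,0,0,0,0,80],
  [0,0,0,0,0,0,80],
  [0,0,0,0,0,0,80],
])

```text
clock: 23.65
tcp_pos: [0.5174, -0.2994, 0.0577]
orientation: [-1.45, -2.787, -0.0]
contact_force: [0.3, 0.1, -0.5]
grip_width: 0.0799
gripper_force: 0.0
```

>>> step_arm([
  [0,0,-15,0,0,0,80],
  [0,0,-40,0,0,0,80],
  [0,0,-80,0,0,0,80],
  [0,0,-120,0,0,0,80],
  [0,0,-160,0,0,0,80],
  [0,0,-165,0,0,0,80],
  [0,0,-165,0,0,0,80],
])

```text
clock: 24.35
tcp_pos: [0.5182, -0.2998, 0.2253]
orientation: [1.449, 2.783, -0.001]
contact_force: [0.1, -0.5, -1.0]
grip_width: 0.0802
gripper_force: 0.0
```

```bash
python3 - <<'E'
from h import *
f=grab('scene')
cv2.imwrite('pics/s5.png',cv2.resize(f['image'][:,:,::-1],(800,600),interpolation=cv2.INTER_CUBIC))
P=world(f)
for c in((.5296,.2827),(.518,-.30)):
    d=np.hypot(P[...,0]-c[0],P[...,1]-c[1]);m=(d<.04)&(P[...,2]>.085)&(P[...,2]<.105);q=P[m];print(cv2.minEnclosingCircle(q[:,:2].astype(np.float32)),np.median(q[:,2]))
E
```

```text
((0.5283946394920349, 0.2809699773788452), 0.029462924227118492) 0.09372505865626651
((0.5150238871574402, -0.29873043298721313), 0.0287669338285923) 0.0944615071918095
```

View pics/s5.png

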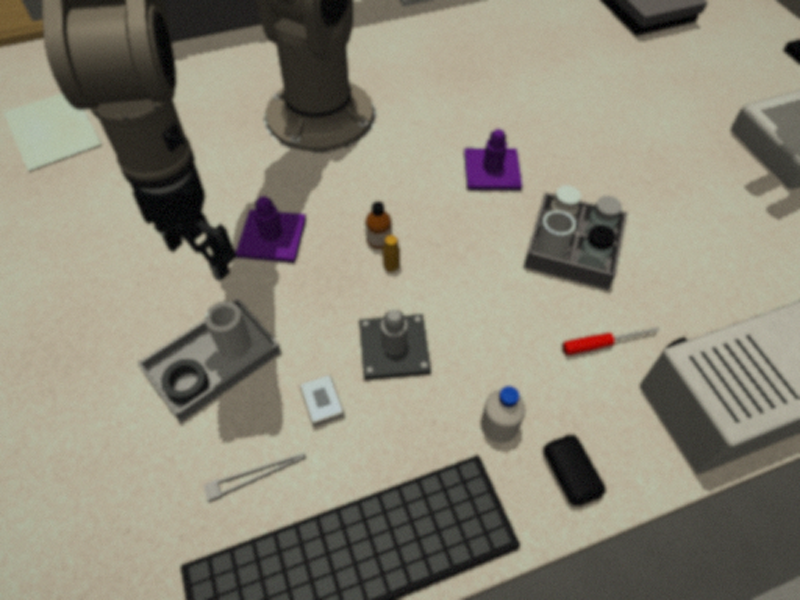

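The picture shows both sleeves upright, one in the tray at (230,330) and one in the crate cell at (558,225). Everything else is in place, so I hand in.

```bash
python3 -c "
from bench import r
print(r.hand_in())"
```

```text
the job is handed in; nothing more can be done
None
```

I handed the job in at about 24 s: the thin-walled sleeve slid home on the gauge and stands in the empty crate cell, and the thick-walled one stopped on the shoulder and stands in the reject tray beside the ring; the hand-in returned no verdict.

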